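Pack the lunch box and snap its clip lid shut

TASK

Pack the small tomato for lunch: lay it inside the open lunch box, fit the white lid squarely over it, and press the lid slowly straight down until the clip arms at both ends snap under the rim. Feel for the snap and then stop, do not force the lid down onto the box, and leave the other things on the worktop where they are.

Things in the scene. Friction and masses are not known exactly. Their poses are not given: they have to be found in the camera images.
- tomato_mid (a point): Centre of the small red tomato, about 56 mm across and 57 mm high, 0.05 to 0.1 kg, standing on the worktop; the point is half-way up. A second, larger tomato (74 mm) is not the one.
- lunch_box: Open collapsible lunch box, loose, 0.5 to 0.8 kg, grey with a white rim, ends alike. Mouth 160 (along its x) x 112 mm; rim 180 x 132 mm over all, 7 mm deep; base inside 153 x 105 mm, its floor 3.5 mm above the underside. The upper part telescopes: the rim's top stands 71 to 81 mm above the underside, different each time, and stays so (it yields only above 90 N). Origin: centre of the underside; z up.
- lid_grip (a point): Middle of the upright grip bar on the lid, 39 mm above the lid's origin, 13 mm above its flat top; axes as the lid. Bar 18 mm thick (along x), 62 mm long (along y), 26 mm high. Heights of this point over the top of the box's rim: 39 mm skirt enters the mouth, 38 hooks meet the rim, 21 soft seal (3 mm give) meets the rim, about 18.6 clips catch, 18 hard stop; clipped and let go it rests at 19.5.
- clip_a (a joint): Clip arm at the lid's +x end: angle (rad) about its hinge at the plate's edge; a spring holds it at 0. Going down, the hook's slope swings it out to about 0.32; just before the hard stop it snaps back to 0 under the rim. The press takes 12 to 18 N while the hooks ride over the rim's edge, then about 5 N, then 11 to 15 N just before they catch.
- clip_b (a joint): The same clip arm at the lid's -x end. Both must have snapped back; if one has not, the lid lifts there when let go.
- tomato_big (a point): Centre of the larger tomato (74 mm), a bystander to be left alone.
- lemon_mid (a point): Centre of the lemon (75 x 56 x 57 mm), a bystander.
- tumbler_mid (a point): Centre of the drinking glass (78 mm across, 93 mm high), a bystander.
- clip_lid: White lid, loose, 0.17 kg, 180 (along its x) x 132 mm plus a clip arm at each end (190 mm over both), standing on the worktop on its 21 mm deep skirt; 5 mm plate above the skirt. Skirt 157 x 109 mm with tapered lower edge: 1.5 mm play each side in the box mouth. Half a turn makes no difference. Origin: centre of the skirt's lower edge; z up.
- lid_plate: The lid's flat 5 mm plate, which stops hard on the rim of the box (origin as the lid's). At the bottom the seal takes about 11 N of the press; the plate itself must never bear on the rim with more than 15 N, not even for a moment, so come down slowly at the end (some 5 mm/s) and press with no more than about 25 N in all.
- lid_seal: Grey seal frame under the lid's plate (origin as the lid's), sprung: about 11 N squeeze it fully. Clipped shut, the clips hold it squeezed on the rim with about 6 N.

How it is judged (in metres and radians):
On the way, in this order (a step that is already met when the one before it is completed fails the run):
1. the small tomato lies in the lunch box, let go (x of tomato_mid in the frame of lunch_box between -0.07 and 0.07 m and y of tomato_mid in the frame of lunch_box between -0.05 and 0.05 m and z of tomato_mid in the frame of lunch_box between 0 and 0.05 m and contact force between the fingers and tomato_1 below 0.1 N and linear speed of tomato_1 below 0.05 m/s), for 0.2 s.
2. the lid is fully down and both clip arms have snapped under the rim (contact force between lid_seal and lunch_box above 1.5 N and value of joint each of clip_a, clip_b below 0.06 rad and angle between the z axis of lid_grip and the z axis of lunch_box, either way round below 0.02 rad and z of lid_grip in the frame of lunch_box between 0.088 and 0.1025 m and horizontal distance between lid_grip and lunch_box below 0.004 m), for 0.2 s.
At the end, for the whole second after the job is handed in: Small tomato inside the box; lid on it, centred within 4 mm, level within 0.02 rad, its seal pressed on the rim with over 1.5 N by the clips alone; both clip arms within 0.06 rad of rest, hooked under the rim; box upright on the worktop, lid at rest (all of step 2 and x of tomato_mid in the frame of lunch_box between -0.07 and 0.07 m and y of tomato_mid in the frame of lunch_box between -0.05 and 0.05 m and z of tomato_mid in the frame of lunch_box between 0 and 0.05 m and angle between lunch_box's own z axis and vertical below 0.05 rad and height (world z) of lunch_box below 0.01 m and linear speed of clip_lid below 0.02 m/s); the robot touches nothing.
It fails at once if the lid is forced: its plate bears on the rim of the box with more than 15 N (contact force between lid_plate and lunch_box above 15 N).
It fails at once if the larger tomato, the lemon or the glass is moved by more than 30 mm (distance of any of tomato_big, lemon_mid, tumbler_mid from where it was at the start of the episode above 0.03 m).
It also fails if it takes over 72 s, if anything falls off the work surface, if the arm or the gripper's body presses on something with over 40 N, if the wrist force passes 120 N, or if a joint passes its speed limit or range.

ROBOT

A 6-joint arm with a two-finger parallel gripper is mounted at the origin on a cart in front of the work surface, level with it; the furniture and walls round the work are solid. World frame = base frame: x ahead of the robot, y to its left, z up, the work surface at z = 0. Lengths are in mm, angles in rad, forces in N, time in s.
With the tool pointing down it reaches from about 350 to 975 mm from the base axis. Payload 7.1 kg.
Tool frame: the origin (TCP) lies midway between the tips of the shut fingers; the grasp point (between the pads) lies pinch_z behind it (pinch_z is the distance from the TCP to the grasp point, in mm); z points along the fingers, y is the line along which they close (so a half turn about z gives the same grasp; the last joint's range is limited). The gripper opens to 88 mm and grips with 3 to 60 N. Pads are 20 mm wide; open, the fingers measure 115 mm over their backs; the gripper's body (75 mm by 178 mm) begins 61 mm behind the grasp point.
Start: joints at [-1.134, 0.423, 1.63, -0, 1.089, -0.019], TCP at [275.127, -561.168, 222.675] pointing down, gripper open.
Joint ranges: [-3, 3], [-0.9, 2.11], [0.09, 2.58], [-1.31, 4.45], [0.11, 2.69], [-2.54, 2.54]. Speed limits (rad/s): [2.39, 2.39, 3.01, 3.14, 3.14, 3.14].

INTERFACE

Orientations are given as a rotation vector (axis times angle).
In Python, from workcell import get_obs, get_image, close_job, pinch_z gives the robot as it stands.
- The arm moves only by the tool jog_arm, never from a script. Its argument "commands" is a list of rows, each a list of 3 entries, a list of its own where there are three numbers: the gripper command: -1 is shut, 1 is fully open, values between are in proportion, then the shift along the tool's x, y, z as a fraction of full scale, then the turn, a rotation vector about the tool's x, y, z as a fraction of full scale. In form: [[gripper, [tx, ty, tz], [rx, ry, rz]], ...]. A call has 1 to 10 rows; each row shifts and turns the commanded pose from where the row before left it, along the tool's axes as they then stand; what a row does not reach is not made up. Full scale, the value 1, is 0.1 m for a shift and 45 degrees for a turn. A row lasts 1/10 s, in which the tool goes at most 50 mm and 8.59 degrees, less where a joint would pass 70% of its speed; a pose out of reach is approached as far as the arm can. A call with a number of a shift or a turn outside -1 to 1 is refused whole. A call with a gripper value outside its range is refused whole. The fingers move at their own pace and stop on an object; the grip force is fixed at half the most. Time passes only in rows, so rows that do not move let the fingers close. It gives the time, the measured TCP pose, the force, the opening and the grip force at its end, in the units of the state.
- get_obs(): the state, without advancing time (a new reading comes with each control period).
- get_image(name): name is "side" or "top"; returns a dict with "image" (480x640x3 uint8, blue, green, red), "z_map" (480x640 float32, mm along the optical axis (not along the pixel's ray), 0 where there is no reading), "intrinsics" (3x3 intrinsics, pixels), "k1" (the pictures are not rectified: a ray, as slopes to the right and down, at radius r is drawn at 1 + k1 r^2 times it, then the intrinsics apply), "eye" and "orientation" of the camera in the world. Camera axes: x right, y down, z forward; pixel columns grow to the right and rows downward; lengths in mm; the calibration is good to about 2 mm. A picture is of the moment at which its call begins.
- close_job(): hands the job in; it is judged then, once.
The state is a dict: "t": time; "qpos": joint angles; "qvel": joint speeds; "joint_torque": joint torques, N m; "ee_pos": TCP position; "orientation": TCP orientation; "ft_force": force on the tool from outside, world axes, zero at the start; "moment": the same for the moment, N m; "width": finger opening in mm; "grasp_force": force on a finger pad.
Only numpy, scipy, OpenCV 4.12 (cv2) and the standard library are available. Lean on these libraries where they do the work, as an engineer would, in place of code of your own. Each camera call takes 0.05 s, during which the arm holds its last target. There are 200 camera calls.

## Working session

There is one attempt and no reset: what is moved stays moved. The work goes in short steps, Python scripts to look and compute and a tool call to move; the robot and the scene stay as the last step left them, time stands still between calls to the robot, and variables do not carry over. Pictures are saved under pics/ and viewed, at most 10 in all, crops included, and the job is handed in when it is done.

Besides the shell and the picture viewer there is one more tool, called after ">>>" by a JSON object that holds its "fn" and its "kwargs", one argument or row to a line. jog_arm: Moves the arm, as the interface text tells. Its arguments: {"type":"object","properties":{"commands":{"type":"array","items":{"type":"array"}}},"required":["commands"]}

```bash
ls; mkdir -p pics; cat > h.py <<'E'
import numpy as np, cv2
from scipy.spatial.transform import Rotation as R
from workcell import get_obs, get_image, close_job, pinch_z
def rot(o):
    o=np.asarray(o,float)
    return o if o.shape==(3,3) else R.from_rotvec(o).as_matrix()
def cloud(f):
    "world point per pixel from z_map"
    K=np.asarray(f["intrinsics"]);k=f["k1"];h,w=f["z_map"].shape
    u,v=np.meshgrid(np.arange(w),np.arange(h))
    uv=np.stack([u.ravel(),v.ravel()],1).astype(np.float64)[:,None]
    s=cv2.undistortPoints(uv,K,np.array([k,0,0,0.]))[:,0].reshape(h,w,2)
    d=np.dstack([s,np.ones((h,w))])
    return (d*f["z_map"][...,None])@rot(f["orientation"]).T+np.asarray(f["eye"]), d@rot(f["orientation"]).T
E
python3 - <<'E'
from h import *
o=get_obs(); print(o, pinch_z() if callable(pinch_z) else pinch_z)
for n in("top","side"):
    f=get_image(n); cv2.imwrite(f"pics/{n}0.png",f["image"]); print(n,f["eye"],f["orientation"],f["k1"],f["intrinsics"])
    np.savez(n+"0.npz",**f)
E
```

```text
pics
{'t': 0.0, 'qpos': array([-1.13398030e+00,  4.23835552e-01,  1.63070223e+00, -6.32825837e-06,
        1.08864241e+00, -1.89845912e-02]), 'qvel': array([-5.60809700e-05, -9.03807394e-04, -2.99624635e-04, -9.45141588e-04,
       -5.22896406e-05,  2.18014196e-04]), 'joint_torque': array([-1.64544857e-03, -5.44640994e+01, -2.73669577e+01,  6.42694300e-02,
        2.28848727e-02, -1.22749711e-04]), 'ee_pos': array([ 274.89823979, -560.65292655,  221.90021825]), 'orientation': array([-3.05884746e+00, -7.09442145e-01,  5.25544737e-04]), 'ft_force': array([-0.62278446,  0.30279971,  0.04695512]), 'moment': array([-0.03601224,  0.00143977,  0.03946644]), 'grasp_force': 0.0, 'width': 87.93077114715598} 18.700000000000003
top [ 398.22815023  -43.90305293 1130.78910254] [-2.16440556  2.1205983  -0.17638127] 0.021372425718745133 [[449.74643237   0.         322.29043522]
 [  0.         449.74643237 243.75158677]
 [  0.           0.           1.        ]]
side [ 258.15390578 1134.53644855 1180.97095653] [-0.30609406  2.77199702 -1.20502207] 0.06667540957671395 [[588.58440782   0.         323.15568345]
 [  0.         588.58440782 249.81131873]
 [  0.           0.           1.        ]]
```

View pics/top0.png

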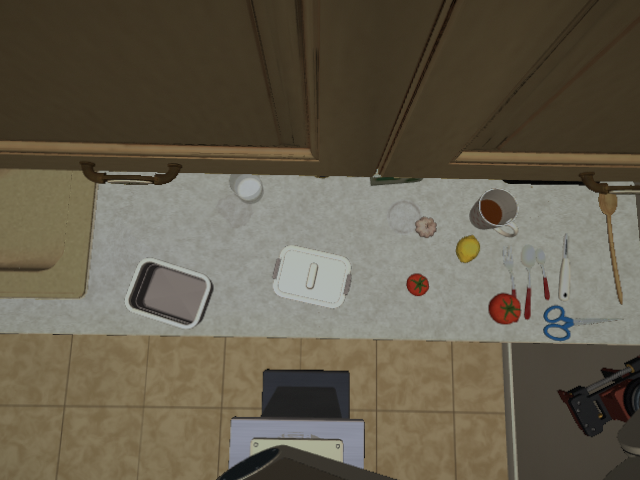

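View pics/side0.png

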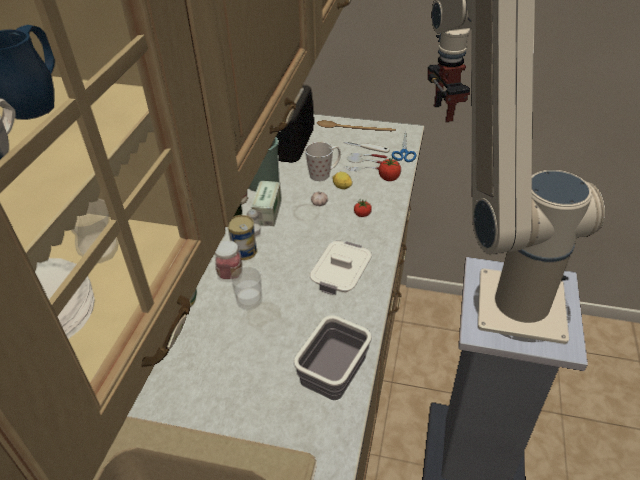

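The top view shows the box at (170,293), the lid at (312,276) with its bar, the small tomato at (417,285) and the big one at (505,308). The side view shows the same things at (333,357), (341,265), (362,208) and (390,169).

```bash
cat >> h.py <<'E'
def blob(m,c,r):
    "largest component of mask m within r px of c"
    w=np.zeros(m.shape,np.uint8); cv2.circle(w,c,r,1,-1)
    n,l,s,_=cv2.connectedComponentsWithStats((m&(w>0)).astype(np.uint8))
    return l==1+np.argmax(s[1:,4])
def rect(P):
    "min-area rect of Nx2 mm points: centre, sizes, angle of long side (deg)"
    (c,s,a)=cv2.minAreaRect(P.astype(np.float32))
    if s[0]<s[1]: s=s[::-1]; a+=90
    return np.round(c,1),np.round(s,1),round((a+90)%180-90,2)
def plane(f,d,m,z):
    D=d[m]; return np.asarray(f["eye"])+D*((z-f["eye"][2])/D[:,2])[:,None]
E
python3 - <<'E'
from h import *
for n,cs in (("top",dict(tom=(417,285),lid=(312,276),box=(170,293))),("side",dict(tom=(362,208),lid=(341,265),box=(333,357)))):
    f=dict(np.load(n+"0.npz")); f["k1"]=float(f["k1"]); P,d=cloud(f); im=f["image"].astype(int)
    red=(im[...,2]>90)&(im[...,1]<80)
    m=blob(red,cs["tom"],20); q=P[m]; print(n,"tom",m.sum(),q.min(0).round(1),q.max(0).round(1),"ray z28 mean",plane(f,d,m,28.5).mean(0).round(1), np.percentile(q[:,2],95))
    print(" tom rect ray",rect(plane(f,d,m,28.5)[:,:2]))
    # table check
    for k in("lid","box"):
        w=np.zeros(red.shape,np.uint8); cv2.circle(w,cs[k],62,1,-1); w=(w>0)&(f["z_map"]>0)
        z=P[...,2]; h=np.histogram(z[w],bins=np.arange(-10,100,4)); print(n,k,list(zip(h[1].astype(int),h[0])))
        if k=="lid":
            m=blob(w&(z>20)&(z<31),cs[k],62); print(" plate",rect(P[m][:,:2]),np.median(z[m])); print(' ray',rect(plane(f,d,m,26)[:,:2]))
            m=blob(w&(z>42),cs[k],62); print(" bar",rect(P[m][:,:2]),np.median(z[m]),P[m].mean(0))
            print(' ray',rect(plane(f,d,m,52)[:,:2]))
        else:
            m=blob(w&(z>63),cs[k],62); zr=np.percentile(z[m],[50,80,90]); print(" rim",rect(P[m][:,:2]),zr,'ray',rect(plane(f,d,m,zr[1])[:,:2]))
E
```

```text
top tom 301 [ 4.515e+02 -3.102e+02 -2.000e-01] [ 502.6 -259.3   51.4] ray z28 mean [ 476.9 -283.    28.5] 43.28176741069046
 tom rect ray (array([ 477.3, -283.7]), array([54. , 51.3]), -88.79)
top lid [(np.int64(-10), np.int64(2)), (np.int64(-6), np.int64(644)), (np.int64(-2), np.int64(4847)), (np.int64(2), np.int64(2582)), (np.int64(6), np.int64(86)), (np.int64(10), np.int64(0)), (np.int64(14), np.int64(0)), (np.int64(18), np.int64(126)), (np.int64(22), np.int64(1648)), (np.int64(26), np.int64(1722)), (np.int64(30), np.int64(172)), (np.int64(34), np.int64(4)), (np.int64(38), np.int64(0)), (np.int64(42), np.int64(0)), (np.int64(46), np.int64(20)), (np.int64(50), np.int64(117)), (np.int64(54), np.int64(45)), (np.int64(58), np.int64(0)), (np.int64(62), np.int64(0)), (np.int64(66), np.int64(0)), (np.int64(70), np.int64(0)), (np.int64(74), np.int64(0)), (np.int64(78), np.int64(0)), (np.int64(82), np.int64(0)), (np.int64(86), np.int64(0)), (np.int64(90), np.int64(0)), (np.int64(94), np.int64(0))]
 plate (array([493.6, -25.4]), array([188.3, 132.5]), 78.52) 26.060030903527036
 ray (array([
[... 2812 characters left out ...]
np.int64(26), np.int64(86)), (np.int64(30), np.int64(66)), (np.int64(34), np.int64(68)), (np.int64(38), np.int64(149)), (np.int64(42), np.int64(225)), (np.int64(46), np.int64(165)), (np.int64(50), np.int64(129)), (np.int64(54), np.int64(131)), (np.int64(58), np.int64(111)), (np.int64(62), np.int64(106)), (np.int64(66), np.int64(68)), (np.int64(70), np.int64(104)), (np.int64(74), np.int64(365)), (np.int64(78), np.int64(514)), (np.int64(82), np.int64(86)), (np.int64(86), np.int64(1)), (np.int64(90), np.int64(0)), (np.int64(94), np.int64(0))]
 rim (array([441.9, 305. ]), array([184.3, 134.9]), 73.56) [77.9765278  80.4432744  81.56691955] ray (array([441.4, 307.7]), array([185.4, 134. ]), 73.45)
```

```bash
cat >> h.py <<'E'
def plan(x,y,z,yaw=None):
    "total shift (full-scale units, tool axes) and turn about tool z from the present pose; yaw = angle of tool y, deg"
    o=get_obs(); M=rot(o["orientation"]); s=M.T@(np.array([x,y,z])-o["ee_pos"])/100
    a=np.degrees(np.arctan2(M[1,1],M[0,1])); print("t",o["t"],"pos",o["ee_pos"].round(1),"yaw",a.round(2),"tilt",M[:,2].round(4),"F",o["ft_force"].round(1),"w",round(o["width"],1))
    print(" shift",s.round(3), "rz", None if yaw is None else round(-(((yaw-a+180)%360)-180)/45,3))
E
python3 -c "
from h import *
plan(477.3,-283.5,120)"
```

```text
t 0.1 pos [ 274.9 -560.8  222. ] yaw -63.89 tilt [-6.0e-04  1.2e-03 -1.0e+00] F [ 0.1  0.2 -0. ] w 87.7
 shift [ 3.038 -1.598  1.022] rz None
```

>>> {"fn": "jog_arm", "kwargs": {
  "commands": [
    [1,[0.338,-0.178,0.113],[0,0,0]],
    [1,[0.338,-0.178,0.113],[0,0,0]],
    [1,[0.338,-0.178,0.113],[0,0,0]],
    [1,[0.338,-0.178,0.113],[0,0,0]],
    [1,[0.338,-0.178,0.113],[0,0,0]],
    [1,[0.338,-0.178,0.113],[0,0,0]],
    [1,[0.338,-0.178,0.113],[0,0,0]],
    [1,[0.338,-0.178,0.113],[0,0,0]],
    [1,[0.338,-0.178,0.113],[0,0,0]],
    [1,[0,0,0],[0,0,0]]
  ]
}}

```text
t: 1.1
ee_pos: [478.7, -279.8, 119.3]
orientation: [-3.056, -0.715, 0.003]
ft_force: [-0.6, -0.7, -0.2]
width: 87.7
grasp_force: 0.0
```

```bash
python3 -c "
from h import *
plan(477.3,-283.5,11)"
```

```text
t 1.1 pos [ 478.7 -279.8  119.3] yaw -63.65 tilt [-0.0022  0.0021 -1.    ] F [-0.6 -0.7 -0.2] w 87.7
 shift [-0.028  0.03   1.083] rz None
```

>>> {"fn": "jog_arm", "kwargs": {
  "commands": [
    [1,[0,0,0.27],[0,0,0]],
    [1,[0,0,0.27],[0,0,0]],
    [1,[0,0,0.27],[0,0,0]],
    [1,[0,0,0.27],[0,0,0]],
    [1,[0,0,0],[0,0,0]],
    [-1,[0,0,0],[0,0,0]],
    [-1,[0,0,0],[0,0,0]],
    [-1,[0,0,0],[0,0,0]],
    [-1,[0,0,0],[0,0,0]],
    [-1,[0,0,0],[0,0,0]]
  ]
}}

```text
t: 2.1
ee_pos: [478.2, -283.8, 13.8]
orientation: [3.059, 0.71, 0.002]
ft_force: [-0.2, -0.5, 5.6]
width: 52.1
grasp_force: 30.1
```

>>> {"fn": "jog_arm", "kwargs": {
  "commands": [
    [-1,[0,0,0],[0,0,0]],
    [-1,[0,0,0],[0,0,0]]
  ]
}}

```text
t: 2.3
ee_pos: [478.3, -283.8, 13.8]
orientation: [3.059, 0.71, 0.001]
ft_force: [-0.7, 0.3, 7.1]
width: 51.7
grasp_force: 30.0
```

>>> {"fn": "jog_arm", "kwargs": {
  "commands": [
    [-1,[0,0,-0.2],[0,0,0]],
    [-1,[0,0,-0.3],[0,0,0]],
    [-1,[0,0,-0.4],[0,0,0]],
    [-1,[0,0,-0.4],[0,0,0]],
    [-1,[0,0,-0.3],[0,0,0]],
    [-1,[0,0,-0.1],[0,0,0]],
    [-1,[0,0,0],[0,0,0]]
  ]
}}

```text
t: 3.0
ee_pos: [478.4, -283.8, 184.1]
orientation: [3.058, 0.709, 0.003]
ft_force: [0.4, 0.4, -2.3]
width: 51.9
grasp_force: 30.0
```

```bash
python3 -c "
from h import *
plan(442,305.5,180,73.7)"
```

```text
t 3.0 pos [ 478.4 -283.8  184.1] yaw -63.88 tilt [ 0.0024 -0.0015 -1.    ] F [ 0.4  0.4 -2.3] w 51.9
 shift [ 2.268 -5.451  0.032] rz -3.057
```

>>> {"fn": "jog_arm", "kwargs": {
  "commands": [
    [-1,[0.1,-0.24,0],[0,0,0]],
    [-1,[0.151,-0.363,0],[0,0,0]],
    [-1,[0.151,-0.363,0],[0,0,0]],
    [-1,[0.151,-0.363,0],[0,0,0]],
    [-1,[0.151,-0.363,0],[0,0,0]],
    [-1,[0.151,-0.363,0],[0,0,0]],
    [-1,[0.151,-0.363,0],[0,0,0]],
    [-1,[0.151,-0.363,0],[0,0,0]],
    [-1,[0.151,-0.363,0],[0,0,0]],
    [-1,[0.151,-0.363,0],[0,0,0]]
  ]
}}

```text
t: 4.0
ee_pos: [452.7, 97.0, 180.9]
orientation: [-3.06, -0.71, 0.006]
ft_force: [-0.5, -0.1, -0.3]
width: 51.9
grasp_force: 30.0
```

>>> {"fn": "jog_arm", "kwargs": {
  "commands": [
    [-1,[0.151,-0.363,0],[0,0,0]],
    [-1,[0.151,-0.363,0],[0,0,0]],
    [-1,[0.151,-0.363,0],[0,0,0]],
    [-1,[0.151,-0.363,0],[0,0,0]],
    [-1,[0.151,-0.363,0],[0,0,0]],
    [-1,[0.05,-0.12,0],[0,0,0]],
    [-1,[0,0,0],[0,0,-0.16]],
    [-1,[0,0,0],[0,0,-0.16]],
    [-1,[0,0,0],[0,0,-0.16]],
    [-1,[0,0,0],[0,0,-0.16]]
  ]
}}

```text
t: 5.0
ee_pos: [440.5, 303.6, 181.0]
orientation: [2.783, 1.455, -0.006]
ft_force: [-0.1, 0.0, -0.3]
width: 51.7
grasp_force: 30.0
```

>>> {"fn": "jog_arm", "kwargs": {
  "commands": [
    [-1,[0,0,0],[0,0,-0.16]],
    [-1,[0,0,0],[0,0,-0.16]],
    [-1,[0,0,0],[0,0,-0.16]],
    [-1,[0,0,0],[0,0,-0.16]],
    [-1,[0,0,0],[0,0,-0.16]],
    [-1,[0,0,0],[0,0,-0.16]],
    [-1,[0,0,0],[0,0,-0.16]],
    [-1,[0,0,0],[0,0,-0.16]],
    [-1,[0,0,0],[0,0,-0.16]],
    [-1,[0,0,0],[0,0,-0.16]]
  ]
}}

```text
t: 6.0
ee_pos: [440.6, 303.5, 181.1]
orientation: [-1.396, -2.812, 0.005]
ft_force: [0.0, 0.4, -0.5]
width: 51.6
grasp_force: 30.0
```

>>> {"fn": "jog_arm", "kwargs": {
  "commands": [
    [-1,[0,0,0],[0,0,-0.16]],
    [-1,[0,0,0],[0,0,-0.16]],
    [-1,[0,0,0],[0,0,-0.16]],
    [-1,[0,0,0],[0,0,-0.16]],
    [-1,[0,0,0],[0,0,-0.16]],
    [-1,[0,0,0],[0,0,0]],
    [-1,[0,0,0],[0,0,0]]
  ]
}}

```text
t: 6.7
ee_pos: [441.0, 304.0, 181.8]
orientation: [-0.472, -3.104, 0.002]
ft_force: [-0.0, -0.5, -0.6]
width: 51.5
grasp_force: 30.0
```

```bash
python3 -c "
from h import *
plan(442,305.5,20,73.7)"
```

```text
t 6.7 pos [441.  304.  181.8] yaw 72.7 tilt [-0.0018 -0.0013 -1.    ] F [-0.  -0.5 -0.6] w 51.5
 shift [-0.007  0.02   1.618] rz -0.022
```

>>> {"fn": "jog_arm", "kwargs": {
  "commands": [
    [-1,[0,0,0.25],[0,0,0]],
    [-1,[0,0,0.3],[0,0,0]],
    [-1,[0,0,0.3],[0,0,0]],
    [-1,[0,0,0.3],[0,0,0]],
    [-1,[0,0,0.25],[0,0,0]],
    [-1,[0,0,0.12],[0,0,0]],
    [-1,[0,0,0.07],[0,0,0]],
    [-1,[0,0,0.03],[0,0,0]],
    [-1,[0,0,0],[0,0,0]],
    [-1,[0,0,0],[0,0,0]]
  ]
}}

```text
t: 7.7
ee_pos: [442.1, 305.3, 21.9]
orientation: [0.467, 3.105, 0.002]
ft_force: [-0.0, -0.1, -1.1]
width: 51.5
grasp_force: 30.0
```

>>> {"fn": "jog_arm", "kwargs": {
  "commands": [
    [-1,[0,0,0.03],[0,0,0]],
    [-1,[0,0,0],[0,0,0]],
    [0.3,[0,0,0],[0,0,0]],
    [0.4,[0,0,0],[0,0,0]],
    [0.6,[0,0,0],[0,0,0]],
    [0.8,[0,0,0],[0,0,0]],
    [0.8,[0,0,0],[0,0,0]],
    [0.8,[0,0,-0.1],[0,0,0]],
    [0.8,[0,0,-0.2],[0,0,0]],
    [0.8,[0,0,-0.3],[0,0,0]]
  ]
}}

```text
t: 8.7
ee_pos: [440.5, 304.2, 78.0]
orientation: [-0.466, -3.105, 0.003]
ft_force: [0.2, 0.2, -0.1]
width: 78.9
grasp_force: 0.0
```

>>> {"fn": "jog_arm", "kwargs": {
  "commands": [
    [0.8,[0,0,-0.3],[0,0,0]],
    [0.8,[0,0,-0.3],[0,0,0]],
    [0.8,[0,0,-0.3],[0,0,0]],
    [0.8,[0,0,-0.1],[0,0,0]],
    [0.8,[0,0,0],[0,0,0]]
  ]
}}

```text
t: 9.2
ee_pos: [442.3, 305.4, 179.7]
orientation: [0.466, 3.104, 0.004]
ft_force: [-0.1, 0.3, -0.2]
width: 79.3
grasp_force: 0.0
```

```bash
python3 -c "
from h import *
plan(493.2,-25.4,180,78.7)"
```

```text
t 9.2 pos [442.3 305.4 179.7] yaw 72.91 tilt [ 0.003  0.002 -1.   ] F [-0.1  0.3 -0.2] w 79.3
 shift [-1.459 -3.012 -0.008] rz -0.129
```

>>> {"fn": "jog_arm", "kwargs": {
  "commands": [
    [0.2,[-0.162,-0.335,0],[0,0,0]],
    [0.2,[-0.162,-0.335,0],[0,0,0]],
    [0.2,[-0.162,-0.335,0],[0,0,0]],
    [0.2,[-0.162,-0.335,0],[0,0,0]],
    [0.2,[-0.162,-0.335,0],[0,0,0]],
    [0.2,[-0.162,-0.335,0],[0,0,0]],
    [0.2,[-0.162,-0.335,0],[0,0,0]],
    [0.2,[-0.162,-0.335,0],[0,0,0]],
    [0.2,[-0.162,-0.335,0],[0,0,0]],
    [0.2,[0,0,0.1],[0,0,-0.129]]
  ]
}}

```text
t: 10.2
ee_pos: [492.8, -29.6, 167.3]
orientation: [0.313, 3.126, -0.001]
ft_force: [0.2, 1.7, -0.9]
width: 52.5
grasp_force: 0.0
```

>>> {"fn": "jog_arm", "kwargs": {
  "commands": [
    [0.2,[0,0,0],[0,0,0]],
    [0.2,[0,0,0],[0,0,0]],
    [0.2,[0,0,0],[0,0,0]]
  ]
}}

```text
t: 10.5
ee_pos: [491.9, -25.5, 167.6]
orientation: [-0.31, -3.125, -0.0]
ft_force: [0.9, 0.4, 0.1]
width: 52.3
grasp_force: 0.0
```

```bash
python3 - <<'E'
from h import *
f=get_image("top"); np.savez("top1.npz",**f); P,d=cloud(f); z=P[...,2]
g=get_image("side"); np.savez("side1.npz",**g)
cv2.imwrite("pics/c1.png",np.hstack([cv2.resize(f["image"][200:360,90:250],(400,400)),cv2.resize(g["image"][290:410,270:390],(400,400))]))
w=f["z_map"]>0
m=blob(w&(z>68),(170,293),62); print("rim",rect(P[m][:,:2]),np.percentile(z[m],[30,50,70]))
r=plane(f,d,m,79)[:,:2]; print(rect(r))
im=f["image"].astype(int); red=(im[...,2]>90)&(im[...,1]<80)&(im[...,0]<80)
m=blob(red,(170,293),40); print("tom",m.sum(),plane(f,d,m,32).mean(0))
plan(493.2,-25.4,23,78.7)
E
```

```text
rim (array([442.9, 306.2]), array([182.2, 134.1]), 73.54) [79.59795346 80.81246243 81.98550558]
(array([442.8, 306.1]), array([182.3, 134.3]), 73.56)
tom 292 [446.66675708 305.36520657  32.        ]
t 10.6 pos [492.2 -25.5 168. ] yaw 78.73 tilt [-1.e-04  0.e+00 -1.e+00] F [0.1 0.7 0.8] w 52.6
 shift [-0.01   0.002  1.45 ] rz 0.001
```

View pics/c1.png

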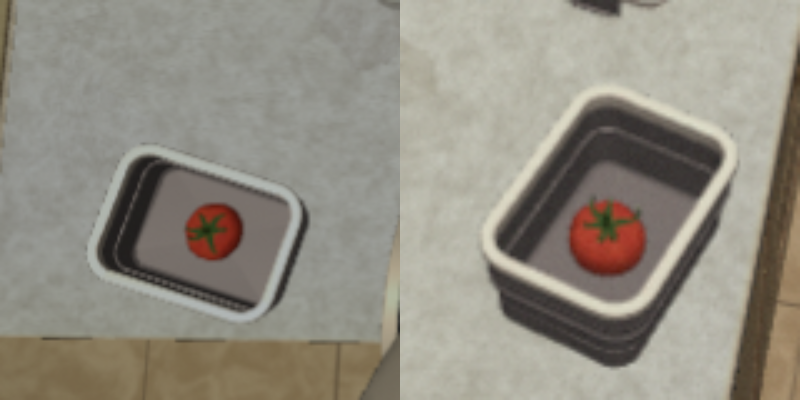

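The crops show the tomato lying upright in the middle of the box. Next, the lid's bar.

>>> {"fn": "jog_arm", "kwargs": {
  "commands": [
    [0.2,[-0.01,0,0.3],[0,0,0]],
    [0.2,[0,0,0.3],[0,0,0]],
    [0.2,[0,0,0.3],[0,0,0]],
    [0.2,[0,0,0.25],[0,0,0]],
    [0.2,[0,0,0.15],[0,0,0]],
    [0.2,[0,0,0.06],[0,0,0]],
    [0.2,[0,0,0.02],[0,0,0]],
    [0.2,[0,0,0],[0,0,0]],
    [0.2,[0,0,0],[0,0,0]]
  ]
}}

```text
t: 11.5
ee_pos: [494.0, -26.3, 30.8]
orientation: [0.308, 3.125, 0.0]
ft_force: [0.2, 0.3, 0.6]
width: 52.6
grasp_force: 0.0
```

>>> {"fn": "jog_arm", "kwargs": {
  "commands": [
    [0.2,[0,0,0.02],[0,0,0]],
    [0.2,[0,0,0.01],[0,0,0]],
    [0.2,[0,0,0],[0,0,0]],
    [-1,[0,0,0],[0,0,0]],
    [-1,[0,0,0],[0,0,0]],
    [-1,[0,0,0],[0,0,0]],
    [-1,[0,0,0],[0,0,0]],
    [-1,[0,0,0],[0,0,0]],
    [-1,[0,0,0],[0,0,0]]
  ]
}}

```text
t: 12.4
ee_pos: [493.2, -26.4, 26.9]
orientation: [-0.309, -3.126, 0.0]
ft_force: [0.7, -1.5, -0.3]
width: 18.3
grasp_force: 30.0
```

>>> {"fn": "jog_arm", "kwargs": {
  "commands": [
    [-1,[0,0,-0.1],[0,0,0]],
    [-1,[0,0,-0.2],[0,0,0]],
    [-1,[0,0,-0.3],[0,0,0]],
    [-1,[0,0,-0.3],[0,0,0]],
    [-1,[0,0,-0.2],[0,0,0]],
    [-1,[0,0,-0.1],[0,0,0]],
    [-1,[0,0,0],[0,0,0]],
    [-1,[0,0,0],[0,0,0]]
  ]
}}

```text
t: 13.2
ee_pos: [492.7, -26.3, 146.5]
orientation: [-0.309, -3.126, 0.0]
ft_force: [-0.9, -0.3, -1.7]
width: 17.7
grasp_force: 30.0
```

```bash
python3 -c "
from h import *
plan(442.5,306,147,73.6)"
```

```text
t 13.2 pos [492.7 -26.3 146.5] yaw 78.72 tilt [-8.e-04  1.e-04 -1.e+00] F [-0.9 -0.3 -1.7] w 17.7
 shift [ 1.143  3.161 -0.004] rz 0.114
```

>>> {"fn": "jog_arm", "kwargs": {
  "commands": [
    [-1,[0.06,0.16,0],[0,0,0]],
    [-1,[0.12,0.33,0],[0,0,0]],
    [-1,[0.12,0.33,0],[0,0,0]],
    [-1,[0.12,0.33,0],[0,0,0]],
    [-1,[0.12,0.33,0],[0,0,0]],
    [-1,[0.12,0.33,0],[0,0,0]],
    [-1,[0.12,0.33,0],[0,0,0]],
    [-1,[0.12,0.33,0],[0,0,0]],
    [-1,[0.12,0.33,0],[0,0,0]],
    [-1,[0.12,0.33,0],[0,0,0]]
  ]
}}

```text
t: 14.2
ee_pos: [441.4, 303.8, 145.3]
orientation: [-0.308, -3.124, 0.003]
ft_force: [0.2, 0.9, -1.5]
width: 17.6
grasp_force: 30.0
```

>>> {"fn": "jog_arm", "kwargs": {
  "commands": [
    [-1,[0,0.03,0],[0,0,0.114]],
    [-1,[0,0,0],[0,0,0]],
    [-1,[0,0,0],[0,0,0]],
    [-1,[0,0,0],[0,0,0]],
    [-1,[0,0,0],[0,0,0]]
  ]
}}

```text
t: 14.7
ee_pos: [443.3, 305.0, 146.7]
orientation: [-0.449, -3.109, 0.001]
ft_force: [1.6, -0.6, -2.0]
width: 17.3
grasp_force: 30.0
```

```bash
cat > look.py <<'E'
from h import *
import sys
L={}
for n,lc in (("top",(165,293)),("side",(330,330))):
  for _ in range(2):
    f=get_image(n); P,d=cloud(f); z=P[...,2]; w=f["z_map"]>0
    zt=get_obs()["ee_pos"][2]-1  # plate top about 1 mm below the tips
    im=f["image"]; hsv=cv2.cvtColor(im,cv2.COLOR_BGR2HSV)
    m=blob(w&(abs(z-zt)<9)&(np.hypot(P[...,0]-442,P[...,1]-306)<125),lc,75)
    print(n,"lid",m.sum(),rect(P[m][:,:2]),"ray",rect(plane(f,d,m,zt)[:,:2]),"z",np.median(z[m]).round(1))
    A=np.c_[P[m][:,:2]-P[m][:,:2].mean(0),np.ones(m.sum())]; print("  slope",np.linalg.lstsq(A,P[m][:,2],rcond=None)[0].round(4))
  cv2.imwrite(f"pics/{n}_{sys.argv[1]}.png",f["image"]); 
plan(442.5,306,zt+1,73.6)
E
python3 look.py a; python3 -c "
import cv2,numpy as np
a=cv2.imread('pics/top_a.png')[200:360,70:270];b=cv2.imread('pics/side_a.png')[220:400,230:430]
cv2.imwrite('pics/c2.png',np.hstack([cv2.resize(a,(400,320)),cv2.resize(b[:160],(400,320))]))"
```

```text
top lid 2338 (array([440.5, 300.8]), array([179.3, 133.5]), 73.79) ray (array([440.6, 301.1]), array([181.6, 133.4]), 73.76) z 146.3
  slope [-8.000000e-04 -2.800000e-03  1.463108e+02]
top lid 2331 (array([440.6, 301.7]), array([180.2, 133.8]), 73.7) ray (array([440.7, 301.2]), array([181.3, 133.3]), 73.68) z 146.3
  slope [ 1.500000e-03 -3.200000e-03  1.463963e+02]
side lid 2622 (array([441.4, 305.9]), array([193.2, 133.3]), 74.0) ray (array([441.5, 309.4]), array([196.3, 133.3]), 73.65) z 144.6
  slope [-5.000000e-04 -8.400000e-03  1.445986e+02]
side lid 2622 (array([441.7, 308. ]), array([194. , 134.5]), 73.25) ray (array([441.3, 309.9]), array([197.4, 133.1]), 72.8) z 144.6
  slope [-8.000000e-04 -8.000000e-03  1.447024e+02]
t 14.9 pos [443.4 305.5 147.1] yaw 73.57 tilt [ 1.e-04  1.e-04 -1.e+00] F [-1.   0.7 -0.9] w 17.5
 shift [ 0.01   0.002 -0.   ] rz -0.001
```

View pics/c2.png

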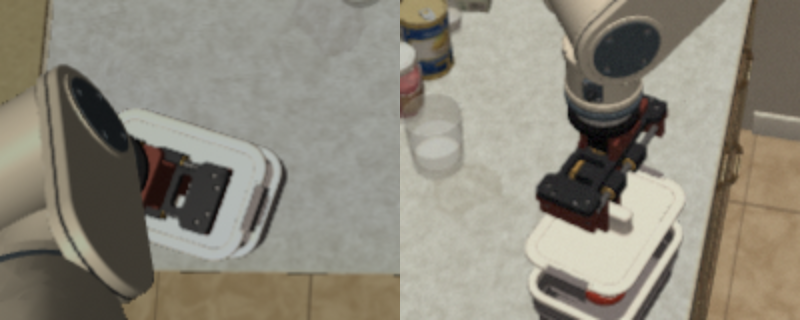

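The crops show the lid level over the box, a little higher, with the top view's far end hidden by the wrist. I compare the long edges and ends of lid and rim directly.

```bash
cat > edges.py <<'E'
from h import *
def edges(f,z0,thr,lc,c=(442.8,306.1),yaw=73.6):
    "outer edges in the box frame from a depth mask cast on plane z0: v-/v+ (long sides), u-/u+ (ends, beside the clips)"
    P,d=cloud(f); m=blob((f["z_map"]>0)&(abs(P[...,2]-z0)<thr)&(np.hypot(P[...,0]-c[0],P[...,1]-c[1])<125),lc,80)
    q=plane(f,d,m,z0)[:,:2]-c; a=np.radians(yaw); u=q@[np.cos(a),np.sin(a)]; v=q@[-np.sin(a),np.cos(a)]
    def ext(s,t,lo,hi,k):  # extremes of t in 3 mm slices of s
        o=[(sl,k(t[(s>=sl)&(s<sl+3)])) for sl in np.arange(lo,hi,3) if ((s>=sl)&(s<sl+3)).sum()>0]
        o=np.array(o); return np.round(np.median(o[:,1]),2),np.round(np.polyfit(o[:,0],o[:,1],1)[0],3)
    return dict(vmin=ext(u,v,-65,65,np.min),vmax=ext(u,v,-65,65,np.max),uminL=ext(v,u,-54,-40,np.min),uminR=ext(v,u,40,54,np.min),umaxL=ext(v,u,-54,-40,np.max),umaxR=ext(v,u,40,54,np.max))
E
python3 - <<'E'
from edges import *
L=lambda n:{k:(v if v.shape else float(v)) for k,v in np.load(n).items()}
def show(s,e): print(s,{k:tuple(map(float,v)) for k,v in e.items()})
show("top rim",edges(L("top1.npz"),79.5,11,(170,293)))
show("side rim",edges(L("side1.npz"),79.5,11,(333,350)))
show("top lid",edges(get_image("top"),146,9,(165,293)))
show("side lid",edges(get_image("side"),146,9,(330,330)))
l0=dict(c=(493.3,-25.3),yaw=78.6)
show("top lid0",edges(L("top0.npz"),26,9,(312,276),**l0)); show("side lid0",edges(L("side0.npz"),26,9,(341,265),**l0))
print(get_obs()["ee_pos"])
E
```

```text
top rim {'vmin': (-65.81, 0.007), 'vmax': (65.59, 0.011), 'uminL': (-89.26, -0.167), 'uminR': (-84.72, 0.683), 'umaxL': (88.39, 0.394), 'umaxR': (86.01, -0.421)}
side rim {'vmin': (-64.1, 0.007), 'vmax': (67.38, 0.003), 'uminL': (-87.74, -0.189), 'uminR': (-87.86, 0.609), 'umaxL': (88.54, 0.717), 'umaxR': (88.7, -0.344)}
top lid {'vmin': (-65.15, 0.003), 'vmax': (65.58, -1.048), 'uminL': (-87.64, -0.372), 'uminR': (-85.12, 0.384), 'umaxL': (81.74, -0.952), 'umaxR': (14.92, -0.615)}
side lid {'vmin': (-1.82, -0.685), 'vmax': (67.27, 0.015), 'uminL': (23.51, -0.054), 'uminR': (-86.09, 0.215), 'umaxL': (87.46, 0.449), 'umaxR': (90.31, -0.219)}
top lid0 {'vmin': (-64.86, -0.001), 'vmax': (64.87, -0.0), 'uminL': (-86.46, -0.206), 'uminR': (-86.72, 0.414), 'umaxL': (86.52, 0.21), 'umaxR': (86.3, -0.425)}
side lid0 {'vmin': (-61.8, 0.0), 'vmax': (66.67, -0.001), 'uminL': (-84.95, -0.388), 'uminR': (-86.59, 0.353), 'umaxL': (84.74, 0.665), 'umaxR': (87.64, -0.465)}
[443.39169815 305.65244112 147.09562426]
```

>>> {"fn": "jog_arm", "kwargs": {
  "commands": [
    [-1,[0,-0.006,0.08],[0,0,0]],
    [-1,[0,0,0.1],[0,0,0]],
    [-1,[0,0,0.1],[0,0,0]],
    [-1,[0,0,0.07],[0,0,0]],
    [-1,[0,0,0],[0,0,0]],
    [-1,[0,0,0],[0,0,0]]
  ]
}}

```text
t: 15.6
ee_pos: [443.0, 305.2, 111.6]
orientation: [-0.448, -3.109, 0.001]
ft_force: [-0.6, -0.5, -1.0]
width: 18.1
grasp_force: 30.0
```

```bash
python3 - <<'E'
from edges import *
def show(s,e): print(s,{k:tuple(map(float,v)) for k,v in e.items()})
plan(442.8,305.5,100,73.6)
f=get_image("top"); show("top lid",edges(f,111,9,(165,293)))
g=get_image("side"); show("side lid",edges(g,111,9,(330,340)))
a=f["image"][220:340,100:250];b=g["image"][290:410,260:410]
cv2.imwrite('pics/c3.png',np.hstack([cv2.resize(a,(400,320),interpolation=2),cv2.resize(b,(400,320),interpolation=2)]))
E
```

```text
t 15.6 pos [443.  305.2 111.6] yaw 73.59 tilt [-6.e-04 -4.e-04 -1.e+00] F [-0.6 -0.5 -1. ] w 18.1
 shift [0.003 0.002 0.116] rz -0.0
top lid {'vmin': (-64.86, 0.005), 'vmax': (65.41, -1.076), 'uminL': (-87.7, -0.383), 'uminR': (-84.19, 0.45), 'umaxL': (75.3, -1.548), 'umaxR': (12.29, -0.608)}
side lid {'vmin': (-0.83, -0.684), 'vmax': (67.62, 0.01), 'uminL': (24.81, 0.141), 'uminR': (-87.35, 0.263), 'umaxL': (87.75, 0.523), 'umaxR': (89.79, -0.336)}
```

View pics/c3.png

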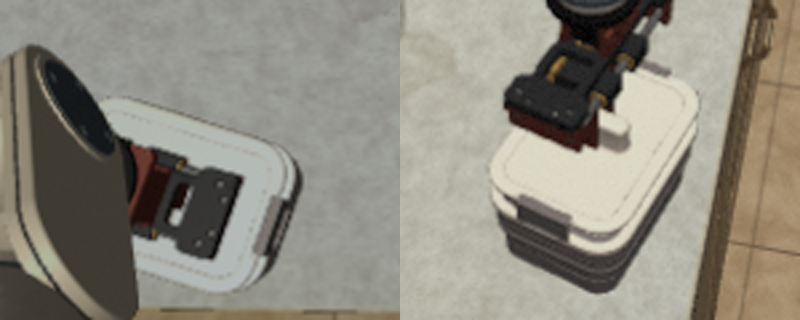

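The crops show the lid squarely above the rim, clips beyond both ends. Going down gently.

>>> {"fn": "jog_arm", "kwargs": {
  "commands": [
    [-1,[0,-0.005,0.02],[0,0,0]],
    [-1,[0,0,0.02],[0,0,0]],
    [-1,[0,0,0.01],[0,0,0]],
    [-1,[0,0,0.01],[0,0,0]],
    [-1,[0,0,0],[0,0,0]]
  ]
}}

```text
t: 16.2
ee_pos: [442.9, 304.7, 105.9]
orientation: [-0.448, -3.109, 0.0]
ft_force: [0.2, 0.4, -1.3]
width: 17.8
grasp_force: 30.0
```

>>> {"fn": "jog_arm", "kwargs": {
  "commands": [
    [-1,[0,0,0.01],[0,0,0]],
    [-1,[0,0,0.01],[0,0,0]],
    [-1,[0,0,0],[0,0,0]]
  ]
}}

```text
t: 16.5
ee_pos: [442.9, 304.6, 103.9]
orientation: [-0.448, -3.109, 0.001]
ft_force: [-0.2, -2.5, -1.3]
width: 17.3
grasp_force: 30.0
```

>>> {"fn": "jog_arm", "kwargs": {
  "commands": [
    [-1,[0,0,0.01],[0,0,0]],
    [-1,[0,0,0.01],[0,0,0]],
    [-1,[0,0,0],[0,0,0]]
  ]
}}

```text
t: 16.8
ee_pos: [443.3, 305.0, 102.1]
orientation: [0.448, 3.109, 0.001]
ft_force: [-0.2, -0.7, 1.4]
width: 17.7
grasp_force: 30.0
```

>>> {"fn": "jog_arm", "kwargs": {
  "commands": [
    [-1,[0,0,0.01],[0,0,0]],
    [-1,[0,0,0],[0,0,0]]
  ]
}}

```text
t: 17.0
ee_pos: [443.3, 305.0, 101.2]
orientation: [0.448, 3.109, 0.001]
ft_force: [0.7, -0.3, 3.8]
width: 17.8
grasp_force: 30.0
```

>>> {"fn": "jog_arm", "kwargs": {
  "commands": [
    [-1,[0,0,0.01],[0,0,0]],
    [-1,[0,0,0],[0,0,0]]
  ]
}}

```text
t: 17.2
ee_pos: [443.3, 304.9, 100.1]
orientation: [0.448, 3.109, 0.001]
ft_force: [0.4, -0.9, 4.8]
width: 18.0
grasp_force: 30.0
```

>>> {"fn": "jog_arm", "kwargs": {
  "commands": [
    [-1,[0,0,0.01],[0,0,0]],
    [-1,[0,0,0],[0,0,0]]
  ]
}}

```text
t: 17.4
ee_pos: [443.2, 304.9, 99.0]
orientation: [0.448, 3.109, 0.0]
ft_force: [1.1, -1.6, 3.5]
width: 17.6
grasp_force: 30.0
```

>>> {"fn": "jog_arm", "kwargs": {
  "commands": [
    [-1,[0,0,0.01],[0,0,0]],
    [-1,[0,0,0],[0,0,0]]
  ]
}}

```text
t: 17.6
ee_pos: [443.2, 304.9, 98.1]
orientation: [0.448, 3.109, 0.001]
ft_force: [0.8, -1.1, 4.8]
width: 17.9
grasp_force: 30.0
```

>>> {"fn": "jog_arm", "kwargs": {
  "commands": [
    [-1,[0,0,0.01],[0,0,0]],
    [-1,[0,0,0],[0,0,0]]
  ]
}}

```text
t: 17.8
ee_pos: [443.2, 305.0, 97.2]
orientation: [0.448, 3.109, 0.001]
ft_force: [0.8, -0.7, 6.0]
width: 17.8
grasp_force: 30.0
```

```bash
python3 - <<'E'
from edges import *
def show(s,e): print(s,{k:tuple(map(float,v)) for k,v in e.items()})
o=get_obs(); print(o["moment"],o["ft_force"],o["ee_pos"])
for n,lc in(("top",(165,293)),("side",(330,340))):
    f=get_image(n); P,d=cloud(f); z=P[...,2]
    m=blob((f["z_map"]>0)&(abs(z-95)<9)&(np.hypot(P[...,0]-442,P[...,1]-306)<125),lc,80)
    A=np.c_[P[m][:,:2]-[442,306],np.ones(m.sum())]; print(n,m.sum(),np.linalg.lstsq(A,P[m][:,2],rcond=None)[0].round(4))
    show(n,edges(f,96,9,lc))
cv2.imwrite('pics/c4.png',cv2.resize(f["image"][290:410,260:410],(750,600),interpolation=2))
E
```

```text
[-0.09354717 -0.19262535 -0.03641247] [ 0.77175943 -0.65725851  5.97884154] [443.22478373 304.97075487  97.21661542]
top 2078 [ 1.20000e-03 -9.00000e-04  9.67922e+01]
top {'vmin': (-65.12, 0.006), 'vmax': (64.35, -1.1), 'uminL': (-86.81, -0.336), 'uminR': (-84.58, 0.457), 'umaxL': (72.02, -1.296), 'umaxR': (11.18, -0.615)}
side 2508 [-2.20000e-03 -8.50000e-03  9.45898e+01]
side {'vmin': (0.09, -0.681), 'vmax': (67.6, 0.008), 'uminL': (25.88, -0.028), 'uminR': (-87.92, 0.518), 'umaxL': (86.83, 0.678), 'umaxR': (89.69, -0.34)}
```

View pics/c4.png

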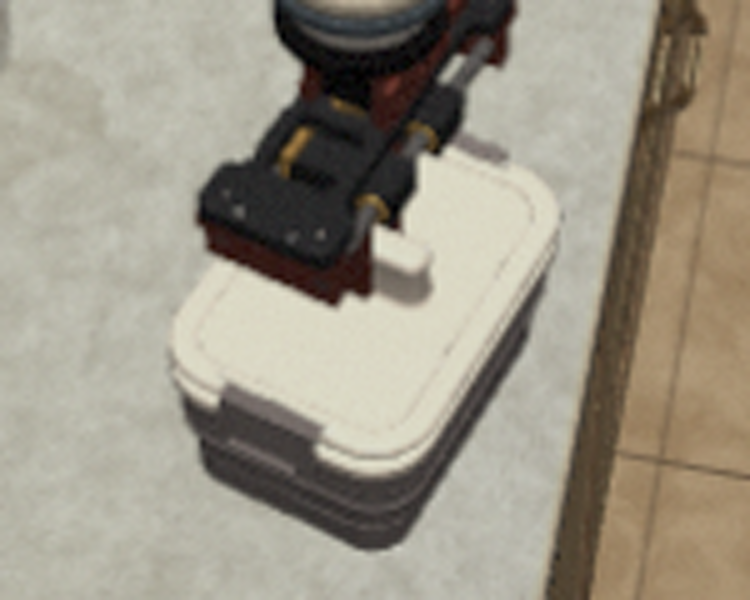

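The crop shows the lid level and square, its skirt in the mouth and the clip arms outside the rim. Continue down in 1 mm steps.

>>> {"fn": "jog_arm", "kwargs": {
  "commands": [
    [-1,[0,0,0.01],[0,0,0]],
    [-1,[0,0,0],[0,0,0]]
  ]
}}

```text
t: 18.1
ee_pos: [443.3, 305.1, 96.3]
orientation: [0.448, 3.109, 0.001]
ft_force: [0.5, 0.4, 6.6]
width: 17.8
grasp_force: 30.0
```

>>> {"fn": "jog_arm", "kwargs": {
  "commands": [
    [-1,[0,0,0.01],[0,0,0]],
    [-1,[0,0,0],[0,0,0]]
  ]
}}

```text
t: 18.3
ee_pos: [443.4, 305.1, 95.5]
orientation: [0.448, 3.109, 0.001]
ft_force: [0.1, -0.5, 9.1]
width: 18.0
grasp_force: 30.0
```

>>> {"fn": "jog_arm", "kwargs": {
  "commands": [
    [-1,[0,0,0.01],[0,0,0]],
    [-1,[0,0,0],[0,0,0]]
  ]
}}

```text
t: 18.5
ee_pos: [443.4, 305.1, 94.3]
orientation: [0.448, 3.109, 0.001]
ft_force: [0.9, 0.4, 6.1]
width: 17.8
grasp_force: 30.0
```

>>> {"fn": "jog_arm", "kwargs": {
  "commands": [
    [-1,[0,0,0.01],[0,0,0]],
    [-1,[0,0,0],[0,0,0]]
  ]
}}

```text
t: 18.7
ee_pos: [443.1, 304.7, 92.9]
orientation: [0.448, 3.109, -0.0]
ft_force: [1.0, -1.1, 3.1]
width: 18.0
grasp_force: 30.0
```

>>> {"fn": "jog_arm", "kwargs": {
  "commands": [
    [-1,[0,0,0.01],[0,0,0]],
    [-1,[0,0,0],[0,0,0]]
  ]
}}

```text
t: 18.9
ee_pos: [442.9, 304.6, 91.7]
orientation: [-0.448, -3.109, 0.0]
ft_force: [2.3, -1.5, 1.7]
width: 17.9
grasp_force: 30.0
```

>>> {"fn": "jog_arm", "kwargs": {
  "commands": [
    [-1,[0,0,0.005],[0,0,0]],
    [-1,[0,0,0.005],[0,0,0]],
    [-1,[0,0,0],[0,0,0]]
  ]
}}

```text
t: 19.2
ee_pos: [442.9, 304.7, 90.9]
orientation: [-0.448, -3.109, 0.0]
ft_force: [1.3, -1.2, 3.1]
width: 17.8
grasp_force: 30.0
```

>>> {"fn": "jog_arm", "kwargs": {
  "commands": [
    [-1,[0,0,0.005],[0,0,0]],
    [-1,[0,0,0],[0,0,0]]
  ]
}}

```text
t: 19.4
ee_pos: [442.8, 304.7, 90.4]
orientation: [-0.448, -3.109, 0.0]
ft_force: [1.1, -2.2, 2.3]
width: 17.9
grasp_force: 30.0
```

>>> {"fn": "jog_arm", "kwargs": {
  "commands": [
    [-1,[0,0,0.005],[0,0,0]],
    [-1,[0,0,0],[0,0,0]]
  ]
}}

```text
t: 19.6
ee_pos: [442.8, 304.8, 89.9]
orientation: [-0.448, -3.109, 0.0]
ft_force: [0.3, -0.8, 3.3]
width: 17.6
grasp_force: 30.0
```

>>> {"fn": "jog_arm", "kwargs": {
  "commands": [
    [-1,[0,0,0.005],[0,0,0]],
    [-1,[0,0,0],[0,0,0]]
  ]
}}

```text
t: 19.8
ee_pos: [442.8, 304.8, 89.4]
orientation: [-0.448, -3.109, 0.0]
ft_force: [-0.5, 0.1, 3.0]
width: 17.7
grasp_force: 30.0
```

>>> {"fn": "jog_arm", "kwargs": {
  "commands": [
    [-1,[0,0,0.005],[0,0,0]],
    [-1,[0,0,0],[0,0,0]]
  ]
}}

```text
t: 20.0
ee_pos: [442.9, 304.8, 88.9]
orientation: [-0.448, -3.109, 0.0]
ft_force: [-0.5, -0.6, 3.6]
width: 17.7
grasp_force: 30.0
```

>>> {"fn": "jog_arm", "kwargs": {
  "commands": [
    [-1,[0,0,0.005],[0,0,0]],
    [-1,[0,0,0],[0,0,0]]
  ]
}}

```text
t: 20.2
ee_pos: [442.8, 304.8, 88.5]
orientation: [-0.448, -3.109, 0.0]
ft_force: [-1.3, -0.1, 3.7]
width: 17.9
grasp_force: 30.0
```

>>> {"fn": "jog_arm", "kwargs": {
  "commands": [
    [-1,[0,0,0.005],[0,0,0]],
    [-1,[0,0,0],[0,0,0]]
  ]
}}

```text
t: 20.4
ee_pos: [442.9, 304.8, 88.2]
orientation: [-0.448, -3.109, 0.0]
ft_force: [-1.2, -0.9, 6.6]
width: 18.1
grasp_force: 30.0
```

>>> {"fn": "jog_arm", "kwargs": {
  "commands": [
    [-1,[0,0,0.005],[0,0,0]],
    [-1,[0,0,0],[0,0,0]]
  ]
}}

```text
t: 20.6
ee_pos: [442.9, 304.8, 87.7]
orientation: [-0.448, -3.109, 0.0]
ft_force: [-1.3, -2.1, 7.7]
width: 17.5
grasp_force: 30.0
```

>>> {"fn": "jog_arm", "kwargs": {
  "commands": [
    [-1,[0,0,0.004],[0,0,0]],
    [-1,[0,0,0],[0,0,0]]
  ]
}}

```text
t: 20.8
ee_pos: [442.9, 304.8, 87.4]
orientation: [-0.448, -3.109, -0.0]
ft_force: [-1.5, -1.8, 8.6]
width: 17.8
grasp_force: 30.0
```

>>> {"fn": "jog_arm", "kwargs": {
  "commands": [
    [-1,[0,0,0.004],[0,0,0]],
    [-1,[0,0,0],[0,0,0]]
  ]
}}

```text
t: 21.0
ee_pos: [442.8, 304.6, 86.9]
orientation: [-0.448, -3.109, 0.001]
ft_force: [-0.7, -1.8, 7.0]
width: 17.9
grasp_force: 30.0
```

>>> {"fn": "jog_arm", "kwargs": {
  "commands": [
    [-1,[0,0,0.004],[0,0,0]],
    [-1,[0,0,0],[0,0,0]]
  ]
}}

```text
t: 21.2
ee_pos: [442.8, 304.6, 86.5]
orientation: [-0.448, -3.109, 0.001]
ft_force: [-1.3, -2.2, 7.6]
width: 18.0
grasp_force: 30.0
```

>>> {"fn": "jog_arm", "kwargs": {
  "commands": [
    [-1,[0,0,0.003],[0,0,0]],
    [-1,[0,0,0],[0,0,0]]
  ]
}}

```text
t: 21.4
ee_pos: [442.8, 304.5, 86.2]
orientation: [-0.448, -3.109, 0.001]
ft_force: [-1.4, -2.2, 9.0]
width: 18.0
grasp_force: 30.0
```

>>> {"fn": "jog_arm", "kwargs": {
  "commands": [
    [-1,[0,0,0.003],[0,0,0]],
    [-1,[0,0,0],[0,0,0]]
  ]
}}

```text
t: 21.6
ee_pos: [442.8, 304.5, 86.0]
orientation: [-0.448, -3.109, 0.001]
ft_force: [-2.2, -1.8, 8.7]
width: 17.9
grasp_force: 30.0
```

>>> {"fn": "jog_arm", "kwargs": {
  "commands": [
    [-1,[0,0,0.003],[0,0,0]],
    [-1,[0,0,0],[0,0,0]]
  ]
}}

```text
t: 21.8
ee_pos: [442.8, 304.6, 86.0]
orientation: [-0.448, -3.109, 0.001]
ft_force: [-2.0, -3.5, 11.6]
width: 17.8
grasp_force: 30.0
```

```bash
python3 - <<'E'
from edges import *
o=get_obs(); print(o["moment"].round(2),o["ft_force"].round(1),o["ee_pos"])
for n,lc in(("top",(165,293)),("side",(330,340))):
    f=get_image(n)
    a=f["image"][230:330,110:235] if n=="top" else f["image"][300:400,270:395]
    cv2.imwrite(f"pics/c5{n}.png",cv2.resize(a,(400,320),interpolation=2))
cv2.imwrite("pics/c5.png",np.hstack([cv2.imread(f"pics/c5{n}.png") for n in("top","side")]))
E
```

```text
[-0.48  0.31 -0.04] [-2.  -3.5 11.6] [442.80865152 304.56728084  85.98568304]
```

View pics/c5.png

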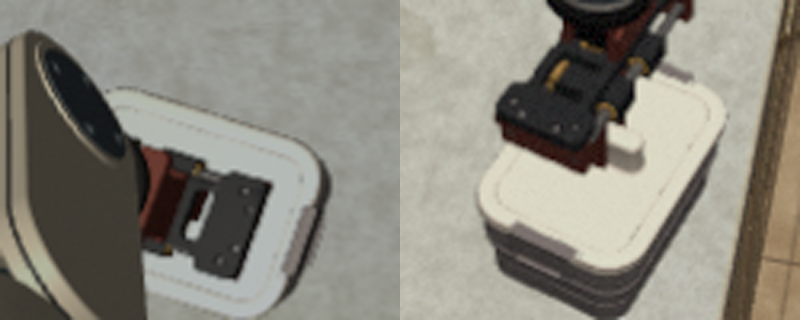

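The crops show the lid down level on the rim; whether the hooks have snapped cannot be told here. Press in small steps, up to about 20 N.

>>> {"fn": "jog_arm", "kwargs": {
  "commands": [
    [-1,[0,0,0.002],[0,0,0]],
    [-1,[0,0,0],[0,0,0]]
  ]
}}

```text
t: 22.1
ee_pos: [442.8, 304.6, 85.9]
orientation: [-0.448, -3.109, 0.001]
ft_force: [-3.1, -4.2, 14.4]
width: 17.8
grasp_force: 30.0
```

>>> {"fn": "jog_arm", "kwargs": {
  "commands": [
    [-1,[0,0,0.002],[0,0,0]],
    [-1,[0,0,0],[0,0,0]]
  ]
}}

```text
t: 22.3
ee_pos: [442.8, 304.6, 85.9]
orientation: [-0.448, -3.109, 0.001]
ft_force: [-3.9, -4.6, 15.3]
width: 17.9
grasp_force: 30.0
```

>>> {"fn": "jog_arm", "kwargs": {
  "commands": [
    [-1,[0,0,0.002],[0,0,0]],
    [-1,[0,0,0],[0,0,0]]
  ]
}}

```text
t: 22.5
ee_pos: [442.8, 304.6, 85.9]
orientation: [-0.448, -3.109, 0.001]
ft_force: [-3.6, -3.3, 17.7]
width: 17.9
grasp_force: 30.0
```

The force rises with no more travel, so the lid is at the stop. Back off gently and feel whether the clips hold it.

>>> {"fn": "jog_arm", "kwargs": {
  "commands": [
    [-1,[0,0,-0.007],[0,0,0]],
    [-1,[0,0,-0.007],[0,0,0]],
    [-1,[0,0,0],[0,0,0]]
  ]
}}

```text
t: 22.8
ee_pos: [442.8, 304.5, 86.5]
orientation: [-0.448, -3.109, 0.001]
ft_force: [-0.7, -2.3, 7.5]
width: 17.8
grasp_force: 30.0
```

>>> {"fn": "jog_arm", "kwargs": {
  "commands": [
    [-1,[0,0,-0.007],[0,0,0]],
    [-1,[0,0,-0.005],[0,0,0]],
    [-1,[0,0,0],[0,0,0]]
  ]
}}

```text
t: 23.1
ee_pos: [442.8, 304.5, 87.4]
orientation: [-0.448, -3.109, 0.001]
ft_force: [-1.4, -1.8, 4.3]
width: 18.1
grasp_force: 30.0
```

```bash
python3 - <<'E'
from edges import *
o=get_obs(); print(o["moment"].round(2),o["ft_force"].round(1),o["ee_pos"])
E
```

```text
[-0.33 -0.06 -0.01] [-1.4 -1.8  4.3] [442.76534549 304.53312623  87.38558921]
```

>>> {"fn": "jog_arm", "kwargs": {
  "commands": [
    [-1,[0,0,-0.006],[0,0,0]],
    [-1,[0,0,0],[0,0,0]]
  ]
}}

```text
t: 23.3
ee_pos: [442.7, 304.5, 87.5]
orientation: [-0.448, -3.109, 0.001]
ft_force: [0.1, -1.3, -1.6]
width: 17.8
grasp_force: 30.0
```

>>> {"fn": "jog_arm", "kwargs": {
  "commands": [
    [-1,[0,0,-0.006],[0,0,0]],
    [-1,[0,0,0],[0,0,0]]
  ]
}}

```text
t: 23.5
ee_pos: [442.1, 304.4, 87.7]
orientation: [-0.448, -3.108, 0.002]
ft_force: [0.9, -0.1, -8.5]
width: 18.1
grasp_force: 30.0
```

>>> {"fn": "jog_arm", "kwargs": {
  "commands": [
    [-1,[0,0,-0.006],[0,0,0]],
    [-1,[0,0,0],[0,0,0]]
  ]
}}

```text
t: 23.7
ee_pos: [442.6, 304.7, 88.8]
orientation: [-0.448, -3.109, 0.001]
ft_force: [-0.1, 0.4, -8.0]
width: 17.7
grasp_force: 30.0
```

The lid pulls −8 N, which is the box's weight, so the clips hold it. Set it down and let go.

>>> {"fn": "jog_arm", "kwargs": {
  "commands": [
    [-1,[0,0,0.006],[0,0,0]],
    [-1,[0,0,0.006],[0,0,0]],
    [-1,[0,0,0],[0,0,0]],
    [-1,[0,0,0],[0,0,0]]
  ]
}}

```text
t: 24.1
ee_pos: [442.9, 304.8, 87.9]
orientation: [-0.448, -3.109, 0.0]
ft_force: [0.3, 0.8, -8.6]
width: 17.6
grasp_force: 30.0
```

>>> {"fn": "jog_arm", "kwargs": {
  "commands": [
    [0.0,[0,0,0],[0,0,0]],
    [0.0,[0,0,0],[0,0,0]],
    [0.0,[0,0,0],[0,0,0]],
    [0.0,[0,0,-0.1],[0,0,0]],
    [0.0,[0,0,-0.3],[0,0,0]],
    [0.0,[0,0,-0.4],[0,0,0]],
    [0.0,[0,0,-0.3],[0,0,0]],
    [0.0,[0,0,-0.1],[0,0,0]],
    [0.0,[0,0,0],[0,0,0]]
  ]
}}

```text
t: 25.0
ee_pos: [443.8, 305.3, 209.8]
orientation: [0.448, 3.107, 0.004]
ft_force: [-0.4, -0.6, -0.4]
width: 44.1
grasp_force: 0.0
```

>>> {"fn": "jog_arm", "kwargs": {
  "commands": [
    [0.0,[-0.1,-0.3,0],[0,0,0]],
    [0.0,[-0.1,-0.3,0],[0,0,0]],
    [0.0,[-0.1,-0.3,0],[0,0,0]],
    [0.0,[-0.1,-0.3,0],[0,0,0]],
    [0.0,[-0.1,-0.3,0],[0,0,0]],
    [0.0,[-0.1,-0.3,0],[0,0,0]],
    [0.0,[-0.1,-0.3,0],[0,0,0]],
    [0.0,[0,0,0],[0,0,0]]
  ]
}}

```text
t: 25.8
ee_pos: [449.5, 80.8, 206.3]
orientation: [-0.453, -3.106, 0.002]
ft_force: [0.8, 0.4, -0.9]
width: 43.7
grasp_force: 0.0
```

```bash
python3 - <<'E'
from edges import *
def show(s,e): print(s,{k:tuple(map(float,v)) for k,v in e.items()})
print(get_obs()["t"])
for n,lc in(("top",(165,293)),("side",(330,345))):
    f=get_image(n); P,d=cloud(f); z=P[...,2]; K=np.asarray(f["intrinsics"])
    m=blob((f["z_map"]>0)&(abs(z-86)<7)&(np.hypot(P[...,0]-442,P[...,1]-306)<125),lc,80)
    A=np.c_[P[m][:,:2]-[442,306],np.ones(m.sum())]; print(n,m.sum(),np.linalg.lstsq(A,P[m][:,2],rcond=None)[0].round(4),rect(plane(f,d,m,86)[:,:2]))
    show(n,edges(f,86,7,lc))
    a=f["image"][230:330,110:235] if n=="top" else f["image"][300:400,270:395]
    cv2.imwrite(f"pics/c6{n}.png",cv2.resize(a,(400,320),interpolation=2))
cv2.imwrite("pics/c6.png",np.hstack([cv2.imread(f"pics/c6{n}.png") for n in("top","side")]))
E
```

```text
25.8
top 2086 [-6.00000e-04  6.30000e-03  8.66669e+01] (array([451. , 354.2]), array([147. ,  98.6]), -4.38)
top {'vmin': (-64.74, -1.5), 'vmax': (66.9, -0.001), 'uminL': (10.26, -0.108), 'uminR': (-9.91, -0.185), 'umaxL': (87.88, 0.448), 'umaxR': (87.63, -0.419)}
side 3329 [ 1.80000e-03 -9.90000e-03  8.50421e+01] (array([440.6, 307.9]), array([195.9, 134. ]), 73.58)
side {'vmin': (-62.88, 0.01), 'vmax': (67.8, -0.0), 'uminL': (-86.82, -0.586), 'uminR': (-88.44, 0.35), 'umaxL': (88.86, 0.79), 'umaxR': (90.45, -0.047)}
```

View pics/c6.png

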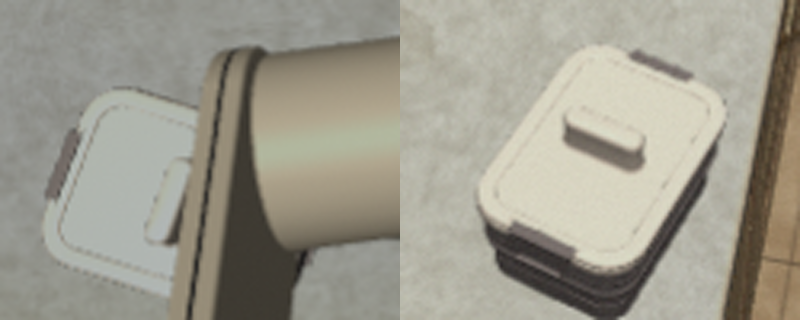

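The crops show the lid level on the box with the wrist hiding part of it in the top view. I clear the arm for an unobstructed check of the level at both ends.

>>> {"fn": "jog_arm", "kwargs": {
  "commands": [
    [0.0,[-0.1,-0.3,0],[0,0,0]],
    [0.0,[-0.1,-0.3,0],[0,0,0]],
    [0.0,[-0.1,-0.3,0],[0,0,0]],
    [0.0,[-0.1,-0.3,0],[0,0,0]],
    [0.0,[-0.1,-0.3,0],[0,0,0]],
    [0.0,[-0.1,-0.3,0],[0,0,0]],
    [0.0,[-0.1,-0.3,0],[0,0,0]],
    [0.0,[0,0,0],[0,0,0]],
    [0.0,[0,0,0],[0,0,0]]
  ]
}}

```text
t: 26.8
ee_pos: [458.5, -136.9, 207.2]
orientation: [-0.449, -3.108, -0.001]
ft_force: [0.2, 0.2, 0.0]
width: 43.8
grasp_force: 0.0
```

```bash
python3 - <<'E'
from edges import *
def show(s,e): print(s,{k:tuple(map(float,v)) for k,v in e.items()})
a=np.radians(73.6); B=np.array([[np.cos(a),np.sin(a)],[-np.sin(a),np.cos(a)]]).T
def fit(f,c,z0):
    P,d=cloud(f); q=(P[...,:2]-c)@B; m=(f["z_map"]>0)&(abs(q[...,0])<82)&(abs(q[...,1])<58)&(abs(P[...,2]-z0)<8)&~((abs(q[...,0])<25)&(abs(q[...,1])<45))
    A=np.c_[q[m],np.ones(m.sum())]; return m.sum(),np.linalg.lstsq(A,P[m][:,2],rcond=None)[0].round(4)
L=lambda n:{k:(v if v.shape else float(v)) for k,v in np.load(n).items()}
for n in("top","side"):
    f=[get_image(n) for _ in range(4)]; print(n,"now",[fit(x,(442.5,306),86.5) for x in f],"lid0",fit(L(n+"0.npz"),(493.3,-25.3),26))
    show(n,edges(f[0],86,7,(165,293) if n=="top" else (330,345)))
    b=f[0]["image"][230:330,110:235] if n=="top" else f[0]["image"][300:400,270:395]
    cv2.imwrite(f"pics/c7{n}.png",cv2.resize(b,(400,320),interpolation=2))
cv2.imwrite("pics/c7.png",np.hstack([cv2.imread(f"pics/c7{n}.png") for n in("top","side")]))
print(get_obs()["t"])
E
```

```text
top now [(np.int64(2771), array([ 1.00000e-04, -2.00000e-03,  8.67481e+01])), (np.int64(2786), array([-1.00000e-04, -8.00000e-04,  8.67404e+01])), (np.int64(2789), array([ 1.00000e-03, -7.00000e-04,  8.67534e+01])), (np.int64(2790), array([-7.00000e-04,  1.00000e-04,  8.68296e+01]))] lid0 (np.int64(2393), array([ 1.20000e-03, -8.00000e-04,  2.58815e+01]))
top {'vmin': (-65.62, 0.005), 'vmax': (66.94, 0.006), 'uminL': (-88.67, -0.365), 'uminR': (-85.58, 0.534), 'umaxL': (87.88, 0.448), 'umaxR': (87.63, -0.419)}
side now [(np.int64(2121), array([-1.01000e-02, -4.10000e-03,  8.47165e+01])), (np.int64(2142), array([-1.11000e-02, -3.10000e-03,  8.46865e+01])), (np.int64(2125), array([-1.14000e-02, -5.40000e-03,  8.47444e+01])), (np.int64(2151), array([-1.04000e-02, -4.50000e-03,  8.46294e+01]))] lid0 (np.int64(1230), array([ 5.00000e-04, -2.90000e-03,  2.47501e+01]))
side {'vmin': (-62.88, 0.01), 'vmax': (67.66, 0.001), 'uminL': (-86.82, -0.586), 'uminR': (-88.44, 0.35), 'umaxL': (87.78, 0.944), 'umaxR': (91.37, -0.303)}
27.2
```

View pics/c7.png

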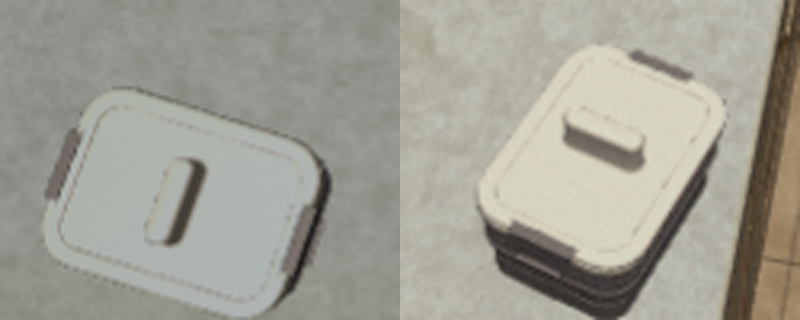

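The crops show the lid flat and centred with both clip arms in place. The top camera puts the plate level within 0.002 rad, with the grip at about 99.8 mm, so I hand in.

```bash
python3 -c "
from workcell import close_job; print(close_job())"
```

```text
the job is handed in; nothing more can be done
None
```

The small tomato is in the lunch box and the lid is clipped shut, level and centred; the job was handed in at about 27 s, and no verdict came back, so I can't confirm that it passed.

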